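# Make up the sample-preparation kit and the column-change kit

### The job

Make up two kits from the stock standing along the bench. In the tray with three equal compartments, stand the top cup of the nested stack, the white jar and the small amber bottle upright, one to a compartment in any order; in the other tray, lay the steel column flat in the long compartment and stand the tall amber bottle in the short one. Set everything down rather than dropping it, never tip a bottle or the jar over, and take only the one cup: the cups under it must stay standing in their stack where they are.

Things in the scene. Friction and masses are not known exactly. Their poses are not given: they have to be found in the camera images.
- tray_prep: Fixed low grey open tray 76 x 220 mm, 18 mm high, walls and floor 4 mm. Two cross walls (14 mm high) make three equal compartments, each 68 x 68 mm inside, floor 4 mm above the bench. Origin: centre of the underside; x short axis, y long axis, z up. Compartment centres: x = 0, y = -72, 0, +72 mm.
- tray_column: Fixed low grey open tray 76 x 230 mm, 18 mm high, walls 4 mm, one cross wall. Origin: centre of the underside; x short axis, y long axis, z up. Short compartment 68 x 68 mm, centre y = +77 mm, floor 4 mm above the bench. Long compartment 68 x 150 mm (along y), centre y = -36 mm, lined with a black pad, top 13 mm above the bench. Both at x = 0; the column lies along y.
- cup_top: Top of three nested off-white plastic cups. Conical, open: 64 mm high, foot 35 mm, rim 60 mm across with an upright lip 8 mm high to grip from outside; 22 g. Inner floor 18 mm above the foot; the cup above stands on it, so rims are 18 mm apart: fingers over 16 mm below the top rim can catch the next cup. Origin: centre of its foot, z up (36 mm above the bench, rim 100 mm, in the stack).
- cup_next: The second cup of the same stack, just below the top cup, of the same form and size; it stands in a third cup on the bench. Only its rim shows from the side, 18 mm below the top rim. Origin: centre of its underside, z up, at the start 18 mm above the bench. It stays where it is.
- jar: Wide, squat white plastic jar with a ribbed off-white screw lid: 48 mm in diameter, 56 mm high (straight side up to 37 mm, lid 47 mm in diameter from 40 to 56 mm), 60 to 105 g. Origin: centre of the underside, z up.
- bottle_small: Small amber glass bottle with a white screw cap and a blank paper label: 38 mm in diameter up to 46 mm, shoulder, neck, cap 25 mm in diameter, 78 mm high in all, 50 to 95 g. Origin: centre of the underside, z up.
- bottle_tall: Tall amber glass bottle with a white screw cap and a blank paper label: 48 mm in diameter up to 74 mm, shoulder, neck, cap 29 mm in diameter, 116 mm high in all, 160 to 290 g. Origin: centre of the underside, z up.
- column: Steel chromatography column lying on the bench: 125 mm long; a round barrel 12 mm in diameter and 85 mm long between two hexagonal end nuts 20 mm across flats and 14 mm long, with short black tips. 120 to 210 g. Origin: the middle of the barrel's axis (10 mm above what it lies on); x runs along its length.
Things that resemble listed ones, but are neither listed nor needed, are in the scene too. Leave any green look-alike of the cup_top alone.

How it is judged (in metres and radians):
At the end, for the whole second after the job is handed in: Top cup, jar and small bottle stand upright on the compartment floors of the three-part tray; tall bottle upright in the short compartment (15 mm of its centre each way); column flat on the pad (28 mm across, 18 mm along); second cup upright within 12 mm of its start; all at rest (x of cup_top in the frame of tray_prep between -0.02 and 0.02 m and y of cup_top in the frame of tray_prep between -0.105 and 0.105 m and z of each of cup_top, jar, bottle_small in the frame of tray_prep below 0.009 m and angle between each of cup_top, jar, bottle_small, bottle_tall's own z axis and vertical below 0.12 rad and x of jar in the frame of tray_prep between -0.02 and 0.02 m and y of jar in the frame of tray_prep between -0.105 and 0.105 m and x of bottle_small in the frame of tray_prep between -0.02 and 0.02 m and y of bottle_small in the frame of tray_prep between -0.105 and 0.105 m and x of bottle_tall in the frame of tray_column between -0.015 and 0.015 m and y of bottle_tall in the frame of tray_column between 0.062 and 0.092 m and z of bottle_tall in the frame of tray_column below 0.009 m and x of column in the frame of tray_column between -0.028 and 0.028 m and y of column in the frame of tray_column between -0.054 and -0.018 m and z of column in the frame of tray_column below 0.027 m and angle between the x axis of column and the y axis of tray_column, either way round below 0.4 rad and angle between column's own x axis and vertical between 1.49 and 1.65 rad and distance of cup_next from where it was at the start of the episode below 0.012 m and angle between cup_next's own z axis and vertical below 0.1 rad and linear speed of each of cup_top, jar, bottle_small, bottle_tall, column, cup_next below 0.02 m/s); the robot touches nothing.
It fails at once if the second cup is dragged up or the rest of the stack is pushed away or knocked over (second cup over 25 mm from its start) (distance of cup_next from where it was at the start of the episode above 0.025 m).
It fails at once if a thing for the kits is dropped (moves at over 0.6 m/s with no finger on it) ((linear speed of bottle_small above 0.6 m/s and contact force between the fingers and bottle_small below 0.01 N) or (linear speed of bottle_tall above 0.6 m/s and contact force between the fingers and bottle_tall below 0.01 N) or (linear speed of jar above 0.6 m/s and contact force between the fingers and jar below 0.01 N) or (linear speed of column above 0.6 m/s and contact force between the fingers and column below 0.01 N) or (linear speed of cup_top above 0.6 m/s and contact force between the fingers and cup_top below 0.01 N)).
It fails at once if a bottle or the jar is tipped over (angle between any of bottle_small, bottle_tall, jar's own z axis and vertical above 0.8 rad).
It also fails if it takes over 144 s, if anything falls off the work surface, if the arm or the gripper's body presses on something with over 40 N, if the wrist force passes 120 N, or if a joint passes its speed limit or range.

### The arm

A 7-joint arm with a two-finger parallel gripper is mounted at the origin on the work surface. World frame = base frame: x ahead of the robot, y to its left, z up, the work surface at z = 0. Lengths are in mm, angles in rad, forces in N, time in s.
With the tool pointing down it reaches from about 400 to 875 mm from the base axis. Payload 4.4 kg.
Tool frame: the origin (TCP) lies at the very end of the fingers, on their centre line; the grasp point (between the pads) lies 19 mm behind it; z points along the fingers, y is the direction in which the jaws open and shut (so a half turn about z gives the same grasp; the last joint's range is limited). The gripper opens to 85 mm and grips with 20 to 120 N. Pads are 22 mm wide; open, the fingers measure 114 mm over their backs; the gripper's body (76 mm by 85 mm) begins 54 mm behind the grasp point. The pads swing forward as they close: fully open they stand 13 mm farther back than shut.
Start: joints at [1.113, 0.628, 0.038, 1.517, -0.027, 0.996, -0.02], TCP at [248.232, -600.748, 231.313] pointing down, gripper open.
Joint ranges: [-3.06, 3.06], [-0.37, 2.12], [-1.25, 1.32], [0.18, 2.47], [-1.1, 4.24], [0.23, 1.98], [-2.94, 2.94]. Speed limits (rad/s): [2.57, 2.57, 3.14, 3.14, 3.14, 3.14, 3.14].

### API

Orientations are given as a unit quaternion [x, y, z, w].
In Python, from station import r gives the robot as it stands.
- The arm moves only by the tool send_rows, never from a script. Its argument "rows" is a list of rows, each an object with "hand": the closure, from 0 (fully open) to 1 (shut); "linear": the shift along the tool's x, y, z in cm, a list of three; "turn": the turn about the tool's z in degrees. In form: [{"hand": hand, "linear": [tx, ty, tz], "turn": turn}, ...]. A call has 1 to 12 rows; each row shifts and turns the commanded pose from where the row before left it, along the tool's axes as they then stand; what a row does not reach is not made up. A row lasts 1/8 s, in which the tool goes at most 62.5 mm and 10.7 degrees, less where a joint would pass 70% of its speed; a pose out of reach is approached as far as the arm can. A call is refused whole if a number of a shift passes 6.25 or a number of a turn 10.7, either way. A call with a gripper value outside its range is refused whole. The fingers move at their own pace and stop on an object; the grip force is fixed at half the most. Time passes only in rows, so rows that do not move let the fingers close. It gives the time, the measured TCP pose, the force and the opening at its end, in the units of the state.
- r.read_state(): the state, without advancing time (a new reading comes with each control period).
- r.capture(name): name is "side" or "top" or "wrist"; returns a dict with "color" (384x512x3 uint8, blue, green, red), "fovy" (degrees; the focal length in pixels is half the picture's height over the tangent of half this angle, whatever the lens; pixels are square), "cx", "cy" (the principal point, pixels), "R" (3x3) and "t" (3): a world point X has camera coordinates R X + t; the wrist camera has in their place "tool_from_camera" (4x4, takes a point from camera to tool coordinates, whose origin is the TCP and whose axes are the flange's). Camera axes: x right, y down, z forward; pixel columns grow to the right and rows downward; lengths in mm; the calibration is good to about 2 mm. The wrist camera is an equidistant fisheye: a pixel r from the principal point sees the ray r / f radians off the axis. A picture is of the moment at which its call begins: read the wrist's pose just before it. There is no depth.
- r.sign_off(): hands the job in, once; it reports no verdict.
Trained networks look in a picture, given as the dict that the camera call returned (one of the last four; its "shot" number tells which), for a name from the list of things; names that differ only in an ending like _2 or _b are one class to them, and where a whole thing is asked for, a point or a joint stands for the part that bears it (a point fixed in the world has none). Each returns a list of dicts, best first, with "score" (0 to 1); they miss things now and then, are a little off and sometimes report something else, mostly with a low value. They report only what shows in the picture. A call takes as long as a camera call. They do not tell look-alikes from the thing itself.
- r.recognise(thing, picture): "box" ([left, top, right, bottom] in pixels, round what is visible of it).
The state is a dict: "clock": time; "joint_pos": joint angles; "joint_vel": joint speeds; "tau": joint torques, N m; "tcp_pos": TCP position; "eef_rot": TCP orientation; "force": force on the tool from outside, world axes, zero at the start; "wrist_torque": the same for the moment, N m; "finger_gap": opening from 0.0 (shut) to 1.0 (fully open).
Only numpy, scipy, OpenCV 4.12 (cv2) and the standard library are available. Lean on these libraries where they do the work, as an engineer would, in place of code of your own. Each camera call takes 0.05 s, during which the arm holds its last target. There are 200 camera calls.

## Working session

There is one attempt and no reset: what is moved stays moved. The work goes in short steps, Python scripts to look and compute and a tool call to move; the robot and the scene stay as the last step left them, time stands still between calls to the robot, and variables do not carry over. Pictures are saved under pics/ and viewed, about 12 in all and at most 16, crops included, and the job is handed in when it is done.

Besides the shell and the picture viewer there is one more tool, called as a command line: name --argument value ..., lists and objects as JSON in quotes. send_rows: Moves the arm, as the interface text tells. Its arguments: {"type":"object","properties":{"rows":{"type":"array"}},"required":["rows"]}

```bash
ls; mkdir -p pics; cat > h.py <<'E'
import numpy as np, cv2, json
from station import r
from scipy.spatial.transform import Rotation as Ro
def f(p): return p["color"].shape[0]/2/np.tan(np.radians(p["fovy"])/2)
def ray(p,u,v,st=None):
    x,y=(u-p["cx"])/f(p),(v-p["cy"])/f(p)
    if "R" in p:
        R=np.array(p["R"]);t=np.array(p["t"]).ravel()
        return -R.T@t, R.T@np.array([x,y,1.])
    a=np.hypot(x,y); d=np.array([x/a*np.sin(a),y/a*np.sin(a),np.cos(a)]) if a>1e-9 else np.array([0,0,1.])
    T=np.array(p["tool_from_camera"]); Q=Ro.from_quat(st["eef_rot"]).as_matrix()
    return Q@T[:3,3]+np.array(st["tcp_pos"]), Q@T[:3,:3]@d
def atz(p,u,v,z,st=None):
    o,d=ray(p,u,v,st); return o+d*(z-o[2])/d[2]
def proj(p,X,st=None):
    X=np.array(X,float)
    if "R" in p:
        c=np.array(p["R"])@X+np.array(p["t"]).ravel(); return c[:2]/c[2]*f(p)+[p["cx"],p["cy"]]
    T=np.array(p["tool_from_camera"]); Q=Ro.from_quat(st["eef_rot"]).as_matrix()
    c=T[:3,:3].T@(Q.T@(X-np.array(st["tcp_pos"]))-T[:3,3]); a=np.arctan2(np.hypot(c[0],c[1]),c[2])
    return f(p)*a*c[:2]/np.hypot(c[0],c[1])+[p["cx"],p["cy"]]
E
cat > a.py <<'E'
from h import *
s=r.read_state();print({k:np.round(v,3).tolist() for k,v in s.items()})
names="tray_prep tray_column cup_top cup_next jar bottle_small bottle_tall column".split()
for c in ["top","side"]:
    p=r.capture(c);cv2.imwrite(f"pics/{c}0.png",cv2.resize(p["color"],(800,600),interpolation=cv2.INTER_CUBIC))
    print(c,p["fovy"],p["cx"],p["cy"],"campos",ray(p,256,192)[0].round(),"dir",ray(p,256,192)[1].round(2))
    for n in names: print(n,[(np.round(b["box"]).tolist(),round(b["score"],2)) for b in r.recognise(n,p)][:4])
E
python3 a.py
```

```text
pics
{'clock': 0.0, 'joint_pos': [1.113, 0.629, 0.038, 1.518, -0.027, 0.996, -0.02], 'joint_vel': [0.0, -0.002, 0.0, 0.0, -0.001, 0.002, -0.0], 'tau': [-0.0, -56.341, 1.227, -19.345, 0.011, 0.01, 0.0], 'tcp_pos': [247.995, -600.164, 230.397], 'eef_rot': [0.981, 0.195, -0.0, -0.001], 'force': [0.018, -0.89, -0.007], 'wrist_torque': [-0.027, -0.035, 0.005], 'finger_gap': 0.998}
top 45.39231989956144 246.42749746667158 195.6700775651829 campos [ 325.  -22. 1149.] dir [ 0.15 -0.05 -0.99]
tray_prep [([122.0, 117.0, 211.0, 152.0], 0.82)]
tray_column [([242.0, 123.0, 335.0, 161.0], 0.76)]
cup_top [([353.0, 200.0, 377.0, 223.0], 0.92), ([377.0, 163.0, 410.0, 186.0], 0.72), ([374.0, 241.0, 403.0, 268.0], 0.6)]
cup_next [([120.0, 116.0, 214.0, 150.0], 0.72), ([217.0, 193.0, 238.0, 212.0], 0.25)]
jar [([216.0, 194.0, 238.0, 213.0], 0.88)]
bottle_small [([123.0, 196.0, 144.0, 218.0], 0.6)]
bottle_tall [([259.0, 204.0, 280.0, 224.0], 0.57)]
column [([91.0, 191.0, 100.0, 238.0], 0.7)]
side 42.80547301435609 255.7929855651062 194.1797500180336 campos [-232.  760.  642.] dir [ 0.59 -0.66 -0.47]
tray_prep [([107.0, 201.0, 198.0, 248.0], 0.74)]
tray_column [([211.0, 162.0, 279.0, 206.0], 0.74)]
cup_top [([369.0, 166.0, 387.0, 191.0], 0.72), ([322.0, 148.0, 344.0, 165.0], 0.68), ([316.0, 147.0, 333.0, 172.0], 0.55)]
cup_next []
jar [([242.0, 205.0, 260.0, 231.0], 0.9)]
bottle_small [([167.0, 237.0, 186.0, 270.0], 0.93), ([325.0, 157.0, 341.0, 172.0], 0.5)]
bottle_tall [([272.0, 170.0, 292.0, 218.0], 0.88)]
column [([124.0, 275.0, 164.0, 306.0], 0.56)]
```

View pics/top0.png

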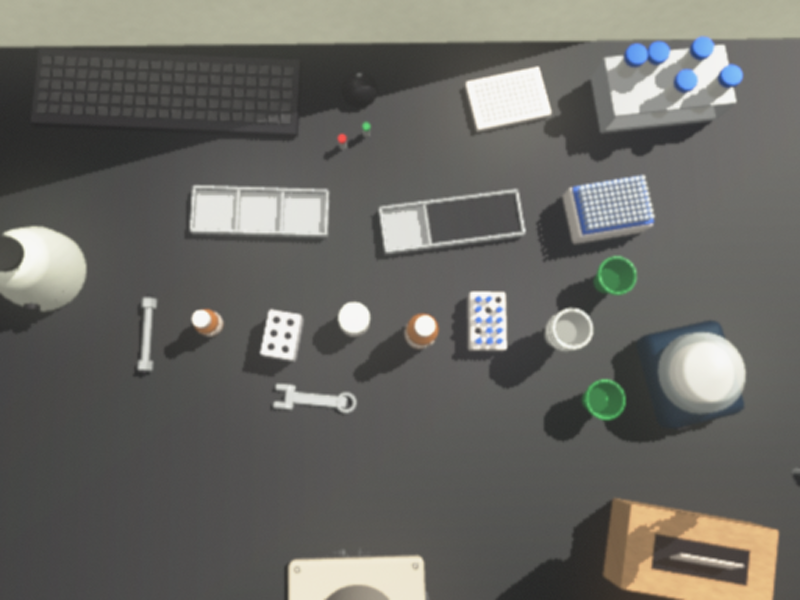

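View pics/side0.png

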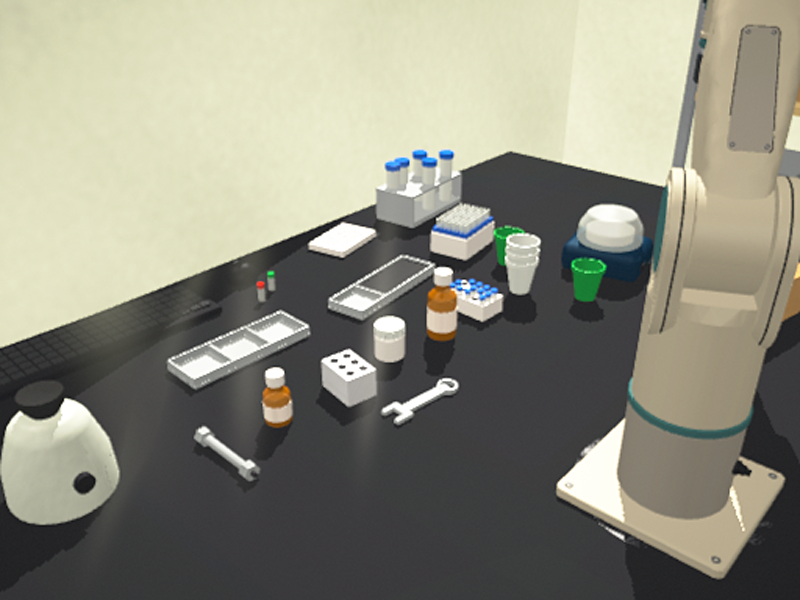

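The top view (800 px scale) shows these things:
- **Cup stack:** the off-white stack is at (570,330). The green look-alikes are at (616,275) and (605,399).
- **Column:** the steel column is at (147,335). The open-ended spanner at (315,398) could be mistaken for it.
- **Bottles and jar:** the small bottle is at (207,321), the jar at (353,318), and the tall bottle at (423,330). The tube racks and the flask are not wanted.
- **Trays:** the three-part tray is at (259,211) and the column tray at (452,221).

Next I'll fit positions from both views.

```bash
cat > m.py <<'E'
from h import *
from scipy.optimize import least_squares
prof={"cup_top":[(17.5,36),(30,100)],"jar":[(24,0),(24,37),(23.5,56)],"bottle_small":[(19,0),(19,46),(12.5,60),(12.5,78)],"bottle_tall":[(24,0),(24,74),(14.5,90),(14.5,116)]}
th=np.linspace(0,2*np.pi,48)
def pts(n,x,y): return [[x+q*np.cos(t),y+q*np.sin(t),z] for q,z in prof[n] for t in th]
P={c:r.capture(c) for c in ["top","side"]}
def box(p,n,x,y):
    u=np.array([proj(p,X) for X in pts(n,x,y)]); return np.r_[u.min(0),u.max(0)]
for n in prof:
    D={c:r.recognise(n,P[c]) for c in P}
    t=max(D["top"],key=lambda b:b["score"])["box"]; x0=atz(P["top"],(t[0]+t[2])/2,(t[1]+t[3])/2,50)[:2]
    def s_pick():
        return min(D["side"],key=lambda b:np.abs(np.array(b["box"])-box(P["side"],n,*x0)).sum())["box"]
    sb=np.array(s_pick()) if D["side"] else None
    def res(v):
        a=box(P["top"],n,*v)-t
        if sb is not None and n!="cup_top": a=np.r_[a,box(P["side"],n,*v)-sb]
        return a
    s=least_squares(res,x0); print(n,s.x.round(1),"res",s.fun.round(1))
p=P["top"];g=cv2.cvtColor(p["color"],cv2.COLOR_BGR2GRAY)
for n,z in [("tray_prep",18),("tray_column",18),("column",10)]:
    b=np.array(r.recognise(n,p)[0]["box"]).astype(int)+[-5,-5,5,5]
    m=np.zeros_like(g);m[b[1]:b[3],b[0]:b[2]]=(g[b[1]:b[3],b[0]:b[2]]>85)
    c=cv2.convexHull(cv2.findNonZero(m));
    W=np.array([atz(p,*q[0],z)[:2] for q in c],np.float32); R=cv2.minAreaRect(W)
    print(n,np.round(R[0],1),np.round(R[1],1),round(R[2],1))
for q in [(616,275),(605,399)]: print("green",atz(p,q[0]/1.5625,q[1]/1.5625,60).round())
print("tri cup",[ [x.round(2).tolist() for x in ray(P["side"],522/1.5625,240/1.5625)]])
b=cv2.resize(p["color"][95:250,80:345],None,fx=3,fy=3,interpolation=cv2.INTER_CUBIC);cv2.imwrite("pics/crop1.png",b)
E
python3 m.py
```

```text
cup_top [ 514.5 -403.3] res [ 0.6 -0.7 -0.6  0.7]
jar [467.8  -3.6] res [ 1.2  1.4  0.7  2.1 -1.7 -3.1 -2.1  1. ]
bottle_small [467.8 227.2] res [-0.1 -0.3  0.2 -1.7  1.7  0.3 -0.5  2. ]
bottle_tall [ 442.2 -109.4] res [ 0.6 -1.8 -2.1  0.5  0.6 -0.3  1.5 -0.5]
tray_prep [649.9 143.6] [243.1 112.3] 89.1
tray_column [ 622.5 -168.9] [256.4 109.9] 88.9
column [455.4 324.4] [ 27.7 119.6] 87.3
green [ 524. -413.   60.]
green [ 333. -383.   60.]
tri cup [[[-231.91, 760.26, 642.45], [0.49, -0.8, -0.4]]]
```

View pics/crop1.png

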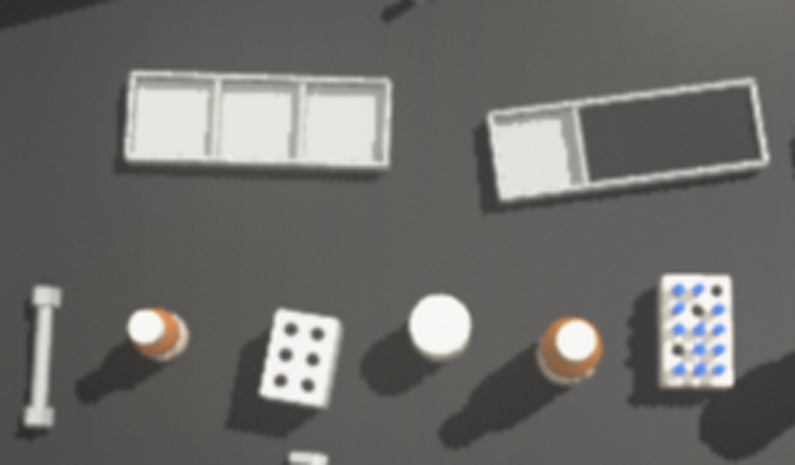

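The crop shows the tray corners, the column ends and the caps clearly. The `cup_top` box landed on a green cup this time, so I'll take the off-white ring at (570,329) instead and cross-check by cap centres.

```bash
cat > m2.py <<'E'
from h import *
p=r.capture("top"); q=r.capture("side")
c=lambda u,v,z: atz(p,80+u/3-.33,95+v/3-.33,z)
for n,k in [("prep",[(130,72),(390,79),(387,167),(125,160)]),("coltray",[(488,112),(753,79),(768,163),(500,200)])]:
    W=np.array([c(u,v,18)[:2] for u,v in k]);d=(W[0]+W[3]-W[1]-W[2])/2
    print(n,W.mean(0).round(1),"long",np.linalg.norm(d).round(1),"short",np.linalg.norm((W[0]+W[1]-W[2]-W[3])/2).round(1),"ydir deg",np.degrees(np.arctan2(d[1],d[0])).round(1))
a,b=c(47,288,10),c(38,426,10);print("column",(a+b)/2,np.linalg.norm(a-b),np.degrees(np.arctan2(*(a-b)[1::-1])))
for n,u,v,z in [("small",147,327,78),("jar",440,325,56),("tall",576,341,116)]: print(n,c(u,v,z).round(1))
for z in (82,100): print("stack",atz(p,364.5,210.3,z).round(1))
X=atz(p,364.5,210.3,100); print("in side(800px)",proj(q,X)*1.5625, "expected ~ (522,240)")
print([(np.round(b["box"]).tolist(),b["score"]) for b in r.recognise("cup_top",p)])
E
python3 m2.py
```

```text
prep [649.9 146.5] long 219.2 short 76.4 ydir deg 87.4
coltray [ 627.9 -165.1] long 228.9 short 75.5 ydir deg 96.6
column [453.74573801 324.66609863  10.        ] 114.34539301470343 -2.3738407812026447
small [467.4 223.8  78. ]
jar [467.   -3.9  56. ]
tall [ 444.8 -107.4  116. ]
stack [ 439.3 -328.9   82. ]
stack [ 437.4 -323.7  100. ]
in side(800px) [521.72650927 240.35742651] expected ~ (522,240)
[([371.0, 241.0, 403.0, 270.0], 0.93), ([355.0, 198.0, 380.0, 227.0], 0.78), ([377.0, 163.0, 410.0, 187.0], 0.73)]
```

send_rows --rows '[{"hand":0,"linear":[0,0,0],"turn":-10.7},{"hand":0,"linear":[0,0,0],"turn":-10.7},{"hand":0,"linear":[0,0,0],"turn":-10.7},{"hand":0,"linear":[0,0,0],"turn":-10.7},{"hand":0,"linear":[0,0,0],"turn":-10.7},{"hand":0,"linear":[0,0,0],"turn":-10.7},{"hand":0,"linear":[0,0,0],"turn":-3.3},{"hand":0,"linear":[5.5,3.8,0],"turn":0},{"hand":0,"linear":[5.5,3.8,0],"turn":0},{"hand":0,"linear":[5.5,3.8,0],"turn":0},{"hand":0,"linear":[5.5,3.8,0],"turn":0},{"hand":0,"linear":[5.6,3.7,0],"turn":0}]'

```text
clock: 3.2
tcp_pos: [426.1, -341.6, 231.6]
eef_rot: [0.708, 0.707, 0.0, 0.001]
force: [-0.1, -0.5, 0.4]
finger_gap: 1.001
```

```bash
cat > w.py <<'E'
import sys
from h import *
# w.py pic x y z r : wrist picture with expected circle drawn
s=r.read_state();p=r.capture("wrist");im=p["color"].copy()
print("tcp",np.round(s["tcp_pos"],1),"yaw",np.degrees(np.arctan2(*Ro.from_quat(s["eef_rot"]).as_matrix()[1::-1,0])).round(2),"gap",s["finger_gap"],"t",s["clock"],"F",np.round(s["force"],1))
im=cv2.resize(im,(800,600),interpolation=cv2.INTER_CUBIC)
if len(sys.argv)>5:
    x,y,z,q=map(float,sys.argv[2:6])
    for t in np.linspace(0,2*np.pi,24,endpoint=False):
        u=proj(p,[x+q*np.cos(t),y+q*np.sin(t),z],s)*1.5625; cv2.circle(im,tuple(int(k) for k in u.round()),1,(0,0,255),-1)
    print("centre px",proj(p,[x,y,z],s).round(1))
cv2.imwrite(f"pics/{sys.argv[1]}.png",im)
for n in sys.argv[6:]: print(n,[(np.round(b["box"]).tolist(),round(b["score"],2)) for b in r.recognise(n,p)][:3])
E
python3 w.py w1 437.4 -323.7 100 30 cup_top
```

```text
tcp [ 426.1 -341.6  231.6] yaw 89.92 gap 1.0010811800462345 t 3.2 F [-0.1 -0.5  0.4]
centre px [266.3 167. ]
cup_top [([149.0, 186.0, 203.0, 234.0], 0.87), ([235.0, 142.0, 301.0, 203.0], 0.71), ([311.0, 208.0, 362.0, 260.0], 0.68)]
```

View pics/w1.png

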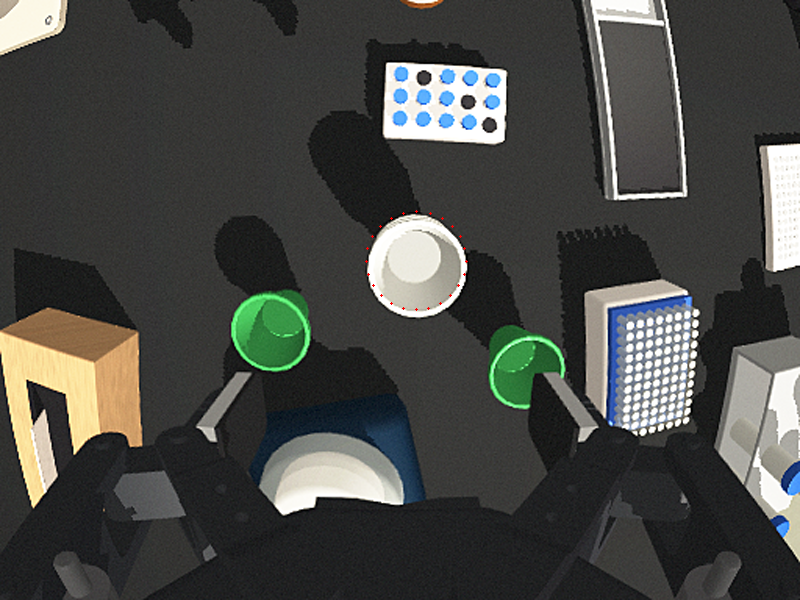

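The wrist view shows the off-white stack at (418,267), with the top-camera circle overlaid about 6 px above it. The rim centre is therefore about (438.5,-327). The green cups are well off to the sides.

send_rows --rows '[{"hand":0,"linear":[-0.3,0.14,3.2],"turn":0},{"hand":0,"linear":[0,0,3.2],"turn":0},{"hand":0,"linear":[0,0,3.2],"turn":0},{"hand":0,"linear":[0,0,2.4],"turn":0},{"hand":0,"linear":[0,0,0],"turn":0},{"hand":0,"linear":[0,0,0],"turn":0},{"hand":0,"linear":[0,0,0],"turn":0}]'

```text
clock: 4.18
tcp_pos: [427.1, -346.7, 112.5]
eef_rot: [0.707, 0.707, 0.0, 0.001]
force: [0.2, -0.1, 0.2]
finger_gap: 0.999
```

```bash
python3 w.py w2 438.5 -327 100 30
```

```text
tcp [ 427.1 -346.7  112.5] yaw 89.94 gap 0.9992315059715727 t 4.175 F [ 0.2 -0.1  0.2]
centre px [275.8 203.1]
```

View pics/w2.png

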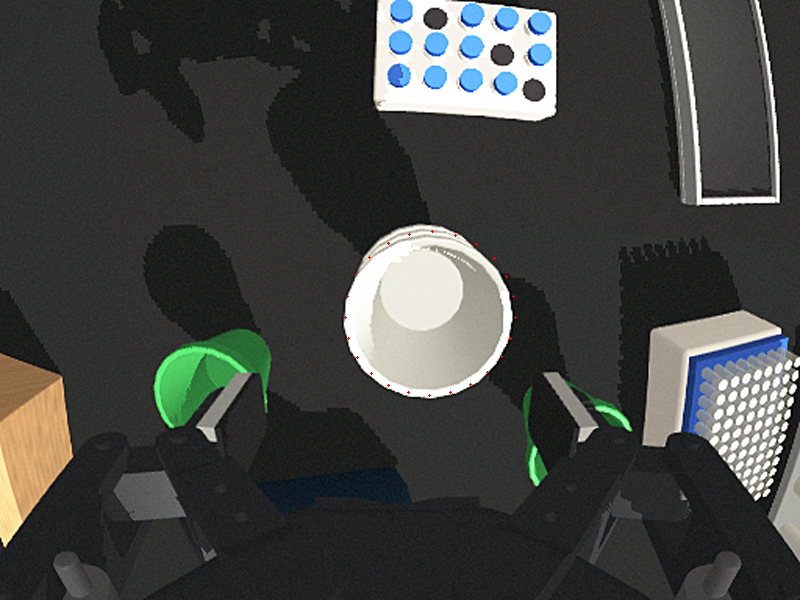

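send_rows --rows '[{"hand":0,"linear":[1.05,0.55,0],"turn":0},{"hand":0,"linear":[1.0,0.55,0],"turn":0},{"hand":0,"linear":[0,0,0],"turn":0},{"hand":0,"linear":[0,0,1.3],"turn":0},{"hand":0,"linear":[0,0,1.3],"turn":0},{"hand":0,"linear":[0,0,0],"turn":0},{"hand":0,"linear":[0,0,0],"turn":0}]'

```text
clock: 5.1
tcp_pos: [437.3, -325.7, 85.0]
eef_rot: [0.708, 0.707, -0.0, -0.0]
force: [0.1, -0.3, 0.3]
finger_gap: 0.999
```

send_rows --rows '[{"hand":0.2,"linear":[0,0,0],"turn":0},{"hand":0.25,"linear":[0,0,0],"turn":0},{"hand":0.3,"linear":[0,0,0],"turn":0},{"hand":0.4,"linear":[0,0,0],"turn":0},{"hand":0.6,"linear":[0,0,0],"turn":0},{"hand":1,"linear":[0,0,0],"turn":0},{"hand":1,"linear":[0,0,0],"turn":0}]'

```text
clock: 5.98
tcp_pos: [437.7, -325.9, 86.3]
eef_rot: [0.707, 0.707, -0.0, 0.001]
force: [-0.8, 0.4, 7.0]
finger_gap: 0.662
```

```bash
python3 w.py w3
```

```text
tcp [ 437.7 -325.9   86.3] yaw 89.95 gap 0.6617727825412352 t 5.975 F [-0.8  0.4  7. ]
```

View pics/w3.png

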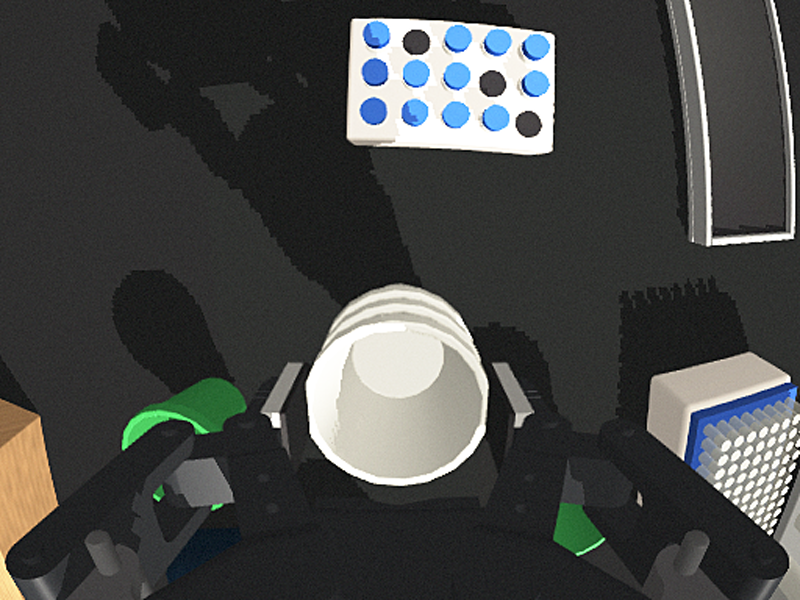

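send_rows --rows '[{"hand":1,"linear":[0,0,0],"turn":0},{"hand":1,"linear":[0,0,0],"turn":0}]'

```text
clock: 6.28
tcp_pos: [437.7, -325.9, 86.2]
eef_rot: [0.707, 0.707, -0.0, 0.001]
force: [-0.7, 0.8, 5.9]
finger_gap: 0.662
```

```bash
cat > g.py <<'E'
from h import *
import sys
s=r.read_state();print(np.round(s["tcp_pos"],1),s["finger_gap"],np.round(s["force"],1))
p=r.capture("wrist");cv2.imwrite("pics/%s.png"%sys.argv[1],cv2.resize(p["color"][160:330,140:370],None,fx=3.4,fy=3.4,interpolation=cv2.INTER_CUBIC))
E
python3 g.py w4
```

```text
[ 437.7 -325.9   86.2] 0.66221084259711 [-0.7  0.8  5.9]
```

View pics/w4.png

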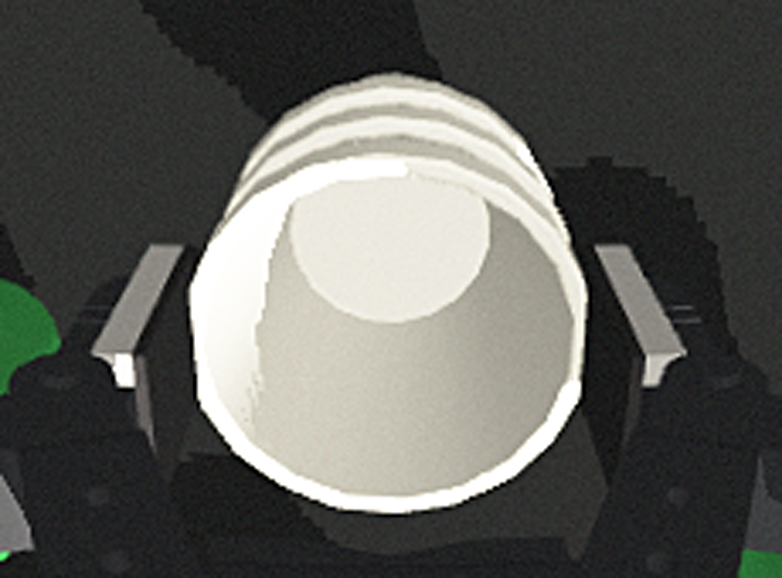

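send_rows --rows '[{"hand":1,"linear":[0,0,-0.4],"turn":0},{"hand":1,"linear":[0,0,-0.4],"turn":0},{"hand":1,"linear":[0,0,-0.4],"turn":0},{"hand":1,"linear":[0,0,0],"turn":0}]'

```text
clock: 6.82
tcp_pos: [437.7, -325.7, 97.7]
eef_rot: [0.707, 0.707, 0.0, 0.0]
force: [-0.2, -0.5, -0.4]
finger_gap: 0.662
```

```bash
python3 - <<'E'
from h import *
s=r.read_state();print(np.round(s["tcp_pos"],1),s["finger_gap"],np.round(s["force"],1))
p=r.capture("wrist");q=r.capture("side")
a=cv2.resize(p["color"][160:330,140:370],(400,296),interpolation=cv2.INTER_CUBIC)
b=cv2.resize(q["color"][125:215,280:400],(395,296),interpolation=cv2.INTER_CUBIC)
cv2.imwrite("pics/l1.png",np.hstack([a,b]))
E
```

```text
[ 437.7 -325.7   97.7] 0.661530666052256 [-0.2 -0.5 -0.4]
```

View pics/l1.png

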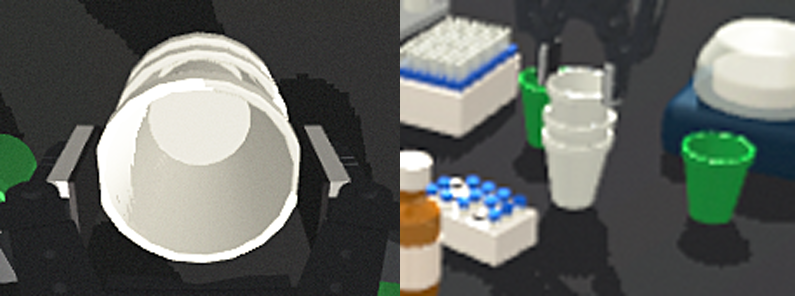

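The side crop shows only the top cup lifted. The two lower cups still stand in place.

send_rows --rows '[{"hand":1,"linear":[0,0,-2],"turn":0},{"hand":1,"linear":[0,0,-4],"turn":0},{"hand":1,"linear":[1,0.5,-4],"turn":0},{"hand":1,"linear":[3,1.5,0],"turn":0},{"hand":1,"linear":[4.5,2.3,0],"turn":0},{"hand":1,"linear":[4.5,2.3,0],"turn":0},{"hand":1,"linear":[4.5,2.3,0],"turn":0},{"hand":1,"linear":[4.5,2.3,0],"turn":0},{"hand":1,"linear":[4.5,2.3,0],"turn":0},{"hand":1,"linear":[4.5,2.3,0],"turn":0},{"hand":1,"linear":[4.5,2.3,0],"turn":0},{"hand":1,"linear":[3,1.6,0],"turn":0}]'

```text
clock: 8.43
tcp_pos: [635.3, 62.4, 197.0]
eef_rot: [0.707, 0.708, 0.0, -0.0]
force: [0.6, 0.2, -0.4]
finger_gap: 0.659
```

send_rows --rows '[{"hand":1,"linear":[0,0,0],"turn":0},{"hand":1,"linear":[0,0,0],"turn":0},{"hand":1,"linear":[0,0,0],"turn":0}]'

```text
clock: 8.8
tcp_pos: [634.3, 57.3, 197.2]
eef_rot: [0.708, 0.706, -0.001, 0.0]
force: [-0.2, 0.7, -0.8]
finger_gap: 0.662
```

send_rows --rows '[{"hand":1,"linear":[0.9,0.6,0],"turn":0},{"hand":1,"linear":[0.8,0.6,0],"turn":0},{"hand":1,"linear":[0,0,0],"turn":0},{"hand":1,"linear":[0,0,0],"turn":0}]'

```text
clock: 9.3
tcp_pos: [646.7, 76.2, 197.2]
eef_rot: [0.707, 0.707, -0.0, -0.0]
force: [-0.3, 0.0, -0.1]
finger_gap: 0.664
```

```bash
cat > t.py <<'E'
from h import *
import sys
s=r.read_state();print(np.round(s["tcp_pos"],1),s["finger_gap"],np.round(s["force"],1),s["joint_pos"])
p=r.capture("wrist");im=cv2.resize(p["color"],(800,600),interpolation=cv2.INTER_CUBIC)
for c,d,L in [((649.9,146.5),87.4,110),((627.9,-165.1),96.6,115)]:
    e=np.array([np.cos(np.radians(d)),np.sin(np.radians(d))]);n=np.array([e[1],-e[0]])
    for a in np.linspace(-L,L,23):
        for b in (-38,38):
            u=proj(p,[*(np.array(c)+a*e+b*n),18],s)*1.5625
            if 0<u[0]<800 and 0<u[1]<600: cv2.circle(im,tuple(int(k) for k in u.round()),1,(0,0,255),-1)
cv2.imwrite("pics/%s.png"%sys.argv[1],im)
E
python3 t.py t1
```

```text
[646.7  76.2 197.2] 0.6636573474137586 [-0.3  0.  -0.1] [-0.00390844  0.67624872 -0.26816639  1.54381105  0.2056535   0.9497657
 -0.3365383 ]
```

View pics/t1.png

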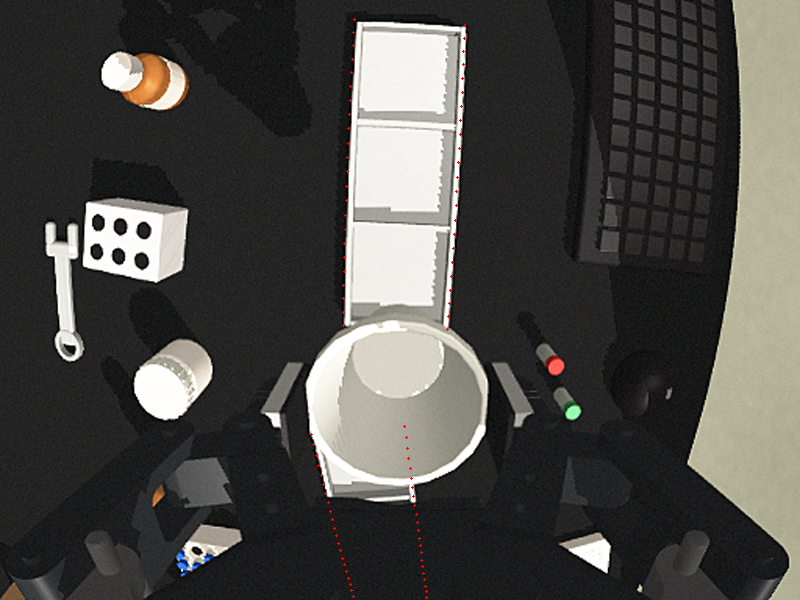

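The overlay follows the tray walls to within about 2 mm. Now I'll lower the cup.

send_rows --rows '[{"hand":1,"linear":[0,0,2.5],"turn":0},{"hand":1,"linear":[0,0,3.5],"turn":0},{"hand":1,"linear":[0,0,3.5],"turn":0},{"hand":1,"linear":[0,0,2.5],"turn":0},{"hand":1,"linear":[0,0,1.3],"turn":0},{"hand":1,"linear":[0,0,0.5],"turn":0},{"hand":1,"linear":[0,0,0.2],"turn":0},{"hand":1,"linear":[0,0,0.15],"turn":0},{"hand":1,"linear":[0,0,0.15],"turn":0},{"hand":1,"linear":[0,0,0],"turn":0},{"hand":1,"linear":[0,0,0],"turn":0}]'

```text
clock: 10.72
tcp_pos: [646.9, 76.2, 54.5]
eef_rot: [0.707, 0.707, 0.0, 0.0]
force: [-0.2, 0.7, -0.6]
finger_gap: 0.661
```

send_rows --rows '[{"hand":1,"linear":[0,0,0.1],"turn":0},{"hand":1,"linear":[0,0,0.1],"turn":0},{"hand":1,"linear":[0,0,0],"turn":0}]'

```text
clock: 11.1
tcp_pos: [647.1, 76.3, 54.3]
eef_rot: [0.707, 0.707, 0.0, 0.0]
force: [-1.9, -0.3, 11.2]
finger_gap: 0.664
```

send_rows --rows '[{"hand":0.25,"linear":[0,0,-0.1],"turn":0},{"hand":0,"linear":[0,0,0],"turn":0},{"hand":0,"linear":[0,0,0],"turn":0},{"hand":0,"linear":[0,0,0],"turn":0},{"hand":0,"linear":[0,0,-1],"turn":0},{"hand":0,"linear":[0,0,-3],"turn":0},{"hand":0,"linear":[0,0,-4],"turn":0},{"hand":0,"linear":[-1,-2.5,-4],"turn":0},{"hand":0,"linear":[-2,-4.5,0],"turn":0},{"hand":0,"linear":[-2,-4.5,0],"turn":0},{"hand":0,"linear":[-2,-4,0],"turn":0},{"hand":0,"linear":[-1,-2.5,0],"turn":0}]'

```text
clock: 12.6
tcp_pos: [464.8, -4.9, 174.1]
eef_rot: [0.708, 0.706, -0.0, 0.0]
force: [0.4, 0.4, 0.2]
finger_gap: 1.001
```

send_rows --rows '[{"hand":0,"linear":[0,0,0],"turn":0},{"hand":0,"linear":[0,0,0],"turn":0}]'

```text
clock: 12.85
tcp_pos: [468.4, -3.1, 174.0]
eef_rot: [0.707, 0.707, 0.001, 0.001]
force: [1.1, 1.5, -0.9]
finger_gap: 0.997
```

```bash
python3 w.py w5 467 -3.9 56 23.5 jar cup_top
```

```text
tcp [468.4  -3.1 174. ] yaw 89.96 gap 0.9971466236029967 t 12.85 F [ 1.1  1.5 -0.9]
centre px [252.5 190.2]
jar [([232.0, 156.0, 281.0, 212.0], 0.82)]
cup_top [([396.0, 86.0, 464.0, 145.0], 0.61)]
```

View pics/w5.png

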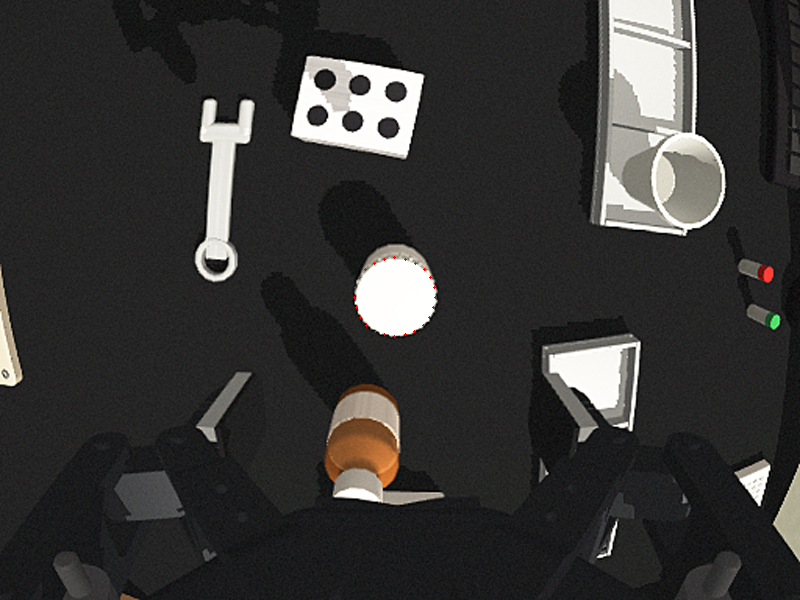

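The lid circle matches exactly at (396,296), and the cup stands in its compartment. Next is the jar grasp.

send_rows --rows '[{"hand":0,"linear":[-0.08,-0.14,2.5],"turn":0},{"hand":0,"linear":[0,0,3.5],"turn":0},{"hand":0,"linear":[0,0,3.5],"turn":0},{"hand":0,"linear":[0,0,3.5],"turn":0},{"hand":0,"linear":[0,0,1.8],"turn":0},{"hand":0,"linear":[0,0,0.8],"turn":0},{"hand":0,"linear":[0,0,0],"turn":0},{"hand":0.3,"linear":[0,0,0],"turn":0},{"hand":0.4,"linear":[0,0,0],"turn":0},{"hand":1,"linear":[0,0,0],"turn":0},{"hand":1,"linear":[0,0,0],"turn":0},{"hand":1,"linear":[0,0,0],"turn":0}]'

```text
clock: 14.5
tcp_pos: [466.1, -4.4, 18.2]
eef_rot: [0.707, 0.707, 0.001, 0.001]
force: [1.1, 0.6, 5.5]
finger_gap: 0.537
```

send_rows --rows '[{"hand":1,"linear":[0,0,0],"turn":0},{"hand":1,"linear":[0,0,0],"turn":0}]'

```text
clock: 14.75
tcp_pos: [466.1, -4.4, 18.2]
eef_rot: [0.707, 0.707, 0.001, 0.001]
force: [-0.9, 0.7, 5.6]
finger_gap: 0.544
```

send_rows --rows '[{"hand":1,"linear":[0,0,-0.8],"turn":0},{"hand":1,"linear":[0,0,-2],"turn":0},{"hand":1,"linear":[0,0,-3.5],"turn":0},{"hand":1,"linear":[0,0,-3.5],"turn":0},{"hand":1,"linear":[1,1.2,-2.2],"turn":0},{"hand":1,"linear":[2.6,3.2,0],"turn":0},{"hand":1,"linear":[2.6,3.2,0],"turn":0},{"hand":1,"linear":[2.6,3.2,0],"turn":0},{"hand":1,"linear":[2.6,3.2,0],"turn":0},{"hand":1,"linear":[2.6,3.2,0],"turn":0},{"hand":1,"linear":[1.1,1.2,0],"turn":0},{"hand":1,"linear":[0,0,0],"turn":0}]'

```text
clock: 16.25
tcp_pos: [649.5, 147.6, 137.4]
eef_rot: [0.707, 0.707, 0.0, -0.0]
force: [-0.5, -1.1, -0.4]
finger_gap: 0.538
```

send_rows --rows '[{"hand":1,"linear":[0,0,0],"turn":0},{"hand":1,"linear":[0,0,0],"turn":0}]'

```text
clock: 16.5
tcp_pos: [648.8, 145.1, 137.5]
eef_rot: [0.708, 0.706, -0.001, 0.0]
force: [0.7, -0.1, -0.2]
finger_gap: 0.54
```

send_rows --rows '[{"hand":1,"linear":[0.14,0.1,2],"turn":0},{"hand":1,"linear":[0,0,3],"turn":0},{"hand":1,"linear":[0,0,3],"turn":0},{"hand":1,"linear":[0,0,2],"turn":0},{"hand":1,"linear":[0,0,0.8],"turn":0},{"hand":1,"linear":[0,0,0.4],"turn":0},{"hand":1,"linear":[0,0,0.2],"turn":0},{"hand":1,"linear":[0,0,0],"turn":0},{"hand":1,"linear":[0,0,0],"turn":0}]'

```text
clock: 17.62
tcp_pos: [650.9, 147.9, 24.0]
eef_rot: [0.707, 0.707, 0.0, 0.0]
force: [0.6, -1.2, -1.2]
finger_gap: 0.541
```

send_rows --rows '[{"hand":1,"linear":[0,0,0.1],"turn":0},{"hand":1,"linear":[0,0,0],"turn":0}]'

```text
clock: 17.88
tcp_pos: [650.5, 147.8, 22.4]
eef_rot: [0.707, 0.707, -0.0, 0.0]
force: [0.4, 0.0, -0.8]
finger_gap: 0.534
```

send_rows --rows '[{"hand":1,"linear":[0,0,0.1],"turn":0},{"hand":1,"linear":[0,0,0],"turn":0}]'

```text
clock: 18.12
tcp_pos: [650.5, 147.7, 22.3]
eef_rot: [0.707, 0.707, -0.0, 0.0]
force: [-2.0, -2.1, 6.0]
finger_gap: 0.541
```

send_rows --rows '[{"hand":0.3,"linear":[0,0,-0.05],"turn":0},{"hand":0.1,"linear":[0,0,0],"turn":0},{"hand":0,"linear":[0,0,0],"turn":0},{"hand":0,"linear":[0,0,-1],"turn":0},{"hand":0,"linear":[0,0,-3],"turn":0},{"hand":0,"linear":[0,0,-5],"turn":0},{"hand":0,"linear":[0.5,-1.3,-5],"turn":0},{"hand":0,"linear":[1.8,-4.5,0],"turn":0},{"hand":0,"linear":[1.8,-4.5,0],"turn":0},{"hand":0,"linear":[1.8,-4.5,0],"turn":0},{"hand":0,"linear":[1.6,-3.5,0],"turn":0},{"hand":0,"linear":[0,0,0],"turn":0}]'

```text
clock: 19.62
tcp_pos: [464.8, 224.9, 162.8]
eef_rot: [0.706, 0.709, -0.0, -0.0]
force: [0.2, 0.2, -1.2]
finger_gap: 0.994
```

send_rows --rows '[{"hand":0,"linear":[0,0,0],"turn":0},{"hand":0,"linear":[0,0,0],"turn":0}]'

```text
clock: 19.88
tcp_pos: [468.8, 222.4, 162.0]
eef_rot: [0.708, 0.706, 0.0, 0.0]
force: [-0.3, 0.2, 0.2]
finger_gap: 0.995
```

```bash
python3 w.py w6 467.5 225 78 12.5 bottle_small jar
```

```text
tcp [468.8 222.4 162. ] yaw 89.84 gap 0.99534860738383 t 19.875 F [-0.3  0.2  0.2]
centre px [252.7 196.9]
bottle_small [([236.0, 159.0, 274.0, 209.0], 0.89)]
jar [([389.0, 222.0, 445.0, 280.0], 0.85)]
```

View pics/w6.png

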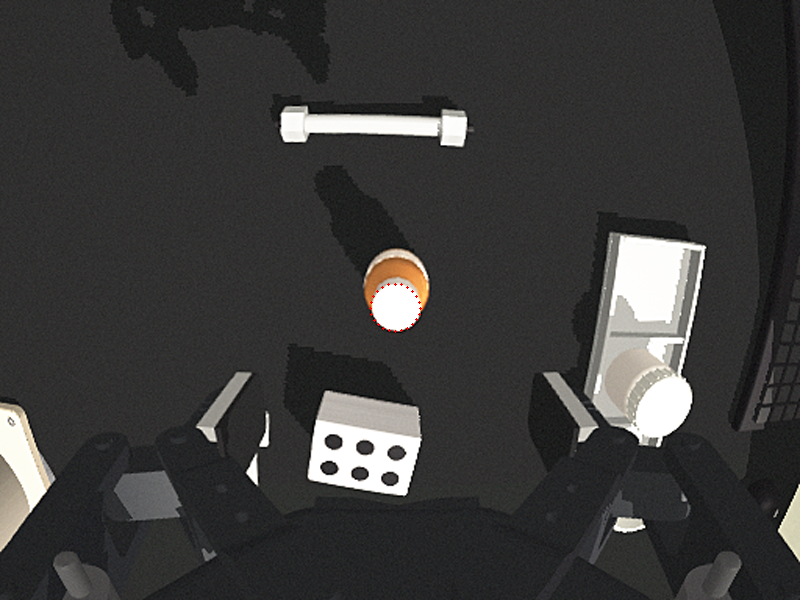

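The cap circle fits exactly at (396,306), so the small bottle is at (467.5,225). The jar stands in the middle compartment, and the column's nut ends are at (281,123) and (466,127).

send_rows --rows '[{"hand":0,"linear":[0.26,-0.13,2.5],"turn":0},{"hand":0,"linear":[0,0,3.5],"turn":0},{"hand":0,"linear":[0,0,3.5],"turn":0},{"hand":0,"linear":[0,0,3],"turn":0},{"hand":0,"linear":[0,0,1.5],"turn":0},{"hand":0,"linear":[0,0,0.4],"turn":0},{"hand":0,"linear":[0,0,0],"turn":0},{"hand":0.4,"linear":[0,0,0],"turn":0},{"hand":0.5,"linear":[0,0,0],"turn":0},{"hand":1,"linear":[0,0,0],"turn":0},{"hand":1,"linear":[0,0,0],"turn":0},{"hand":1,"linear":[0,0,0],"turn":0}]'

```text
clock: 21.52
tcp_pos: [466.7, 225.7, 18.7]
eef_rot: [0.707, 0.707, 0.001, 0.0]
force: [-0.2, -1.2, 6.2]
finger_gap: 0.424
```

send_rows --rows '[{"hand":1,"linear":[0,0,0],"turn":0},{"hand":1,"linear":[0,0,0],"turn":0}]'

```text
clock: 21.78
tcp_pos: [466.7, 225.7, 18.7]
eef_rot: [0.707, 0.707, 0.001, 0.0]
force: [0.1, -1.2, 6.4]
finger_gap: 0.42
```

```bash
python3 - <<'E'
from h import *
p=r.capture("wrist");s=dict(tcp_pos=[468.8,222.4,162.0],eef_rot=Ro.from_euler("ZX",[89.84,180],degrees=True).as_quat())
a,b=[atz(p,u/1.5625,v/1.5625,12,s) for u,v in [(281,123.5),(467,127.5)]]
print("column",(a+b)/2,np.linalg.norm(a-b),np.degrees(np.arctan2(*(b-a)[1::-1])))
print(r.read_state()["tcp_pos"],r.read_state()["finger_gap"])
E
```

```text
column [454.04450863 324.42251675  12.        ] 116.543050209752 -2.070644142769845
[466.74591032 225.73509307  18.71874672] 0.42397548665565704
```

send_rows --rows '[{"hand":1,"linear":[0,0,-0.8],"turn":0},{"hand":1,"linear":[0,0,-2],"turn":0},{"hand":1,"linear":[0,0,-3.5],"turn":0},{"hand":1,"linear":[0,0,-3.5],"turn":0},{"hand":1,"linear":[0,1.5,-1.5],"turn":0},{"hand":1,"linear":[-0.1,3.2,0],"turn":0},{"hand":1,"linear":[-0.1,3.2,0],"turn":0},{"hand":1,"linear":[-0.1,3.2,0],"turn":0},{"hand":1,"linear":[-0.2,3.2,0],"turn":0},{"hand":1,"linear":[-0.2,3.1,0],"turn":0},{"hand":1,"linear":[0,1.2,0],"turn":0},{"hand":1,"linear":[0,0,0],"turn":0}]'

```text
clock: 23.32
tcp_pos: [651.8, 218.3, 130.6]
eef_rot: [0.708, 0.707, -0.0, -0.0]
force: [-1.0, -0.4, -1.5]
finger_gap: 0.423
```

send_rows --rows '[{"hand":1,"linear":[0,0,0],"turn":0},{"hand":1,"linear":[0,0,0],"turn":0}]'

```text
clock: 23.58
tcp_pos: [651.2, 218.9, 131.0]
eef_rot: [0.707, 0.707, -0.0, -0.0]
force: [-0.4, -0.1, -0.5]
finger_gap: 0.42
```

send_rows --rows '[{"hand":1,"linear":[0,0.15,2],"turn":0},{"hand":1,"linear":[0,0,3],"turn":0},{"hand":1,"linear":[0,0,3],"turn":0},{"hand":1,"linear":[0,0,1.6],"turn":0},{"hand":1,"linear":[0,0,0.7],"turn":0},{"hand":1,"linear":[0,0,0.4],"turn":0},{"hand":1,"linear":[0,0,0],"turn":0},{"hand":1,"linear":[0,0,0.1],"turn":0},{"hand":1,"linear":[0,0,0],"turn":0}]'

```text
clock: 24.7
tcp_pos: [654.1, 218.5, 23.4]
eef_rot: [0.707, 0.707, 0.0, 0.0]
force: [0.3, 0.4, -0.1]
finger_gap: 0.423
```

send_rows --rows '[{"hand":1,"linear":[0,0,0.1],"turn":0},{"hand":1,"linear":[0,0,0],"turn":0}]'

```text
clock: 24.95
tcp_pos: [654.1, 218.5, 22.8]
eef_rot: [0.707, 0.707, 0.0, 0.0]
force: [-1.6, -0.5, 5.3]
finger_gap: 0.425
```

send_rows --rows '[{"hand":0.4,"linear":[0,0,-0.05],"turn":0},{"hand":0.2,"linear":[0,0,0],"turn":0},{"hand":0.1,"linear":[0,0,0],"turn":0},{"hand":0.1,"linear":[0,0,-1],"turn":0},{"hand":0.1,"linear":[0,0,-3],"turn":0},{"hand":0.1,"linear":[0,0,-5],"turn":0},{"hand":0.1,"linear":[0.5,-1.3,-4],"turn":0},{"hand":0.1,"linear":[2.3,-4.3,0],"turn":0},{"hand":0.1,"linear":[2.3,-4.3,0],"turn":0},{"hand":0.1,"linear":[2.3,-4.3,0],"turn":0},{"hand":0.1,"linear":[2.3,-4.3,0],"turn":0},{"hand":0.1,"linear":[0.9,-1.5,0],"turn":0}]'

```text
clock: 26.45
tcp_pos: [450.9, 326.8, 153.3]
eef_rot: [0.706, 0.708, 0.0, -0.001]
force: [0.8, 0.4, -0.3]
finger_gap: 0.902
```

send_rows --rows '[{"hand":0.5,"linear":[0,0,0],"turn":10.7},{"hand":0.5,"linear":[0,0,0],"turn":10.7},{"hand":0.5,"linear":[0,0,0],"turn":10.7},{"hand":0.5,"linear":[0,0,0],"turn":10.7},{"hand":0.5,"linear":[0,0,0],"turn":10.7},{"hand":0.5,"linear":[0,0,0],"turn":10.7},{"hand":0.5,"linear":[0,0,0],"turn":10.7},{"hand":0.5,"linear":[0,0,0],"turn":10.7},{"hand":0.5,"linear":[0,0,0],"turn":6.5},{"hand":0.5,"linear":[0,0,0],"turn":0},{"hand":0.5,"linear":[0,0,0],"turn":0}]'

```text
clock: 27.82
tcp_pos: [454.2, 324.6, 152.6]
eef_rot: [1.0, -0.018, 0.0, -0.0]
force: [0.5, -0.4, 0.2]
finger_gap: 0.501
```

```bash
python3 w.py w7
```

```text
tcp [454.2 324.6 152.6] yaw -2.06 gap 0.5014521299012676 t 27.825 F [ 0.5 -0.4  0.2]
```

send_rows --rows '[{"hand":0.5,"linear":[0,0,2.5],"turn":0},{"hand":0.5,"linear":[0,0,3.5],"turn":0},{"hand":0.5,"linear":[0,0,3.5],"turn":0},{"hand":0.5,"linear":[0,0,3],"turn":0},{"hand":0.5,"linear":[0,0,1.6],"turn":0},{"hand":0.5,"linear":[0,0,0.7],"turn":0},{"hand":0.5,"linear":[0,0,0],"turn":0},{"hand":0.75,"linear":[0,0,0],"turn":0},{"hand":0.85,"linear":[0,0,0],"turn":0},{"hand":1,"linear":[0,0,0],"turn":0},{"hand":1,"linear":[0,0,0],"turn":0},{"hand":1,"linear":[0,0,0],"turn":0}]'

```text
clock: 29.38
tcp_pos: [454.3, 324.9, 5.3]
eef_rot: [1.0, -0.019, 0.001, -0.0]
force: [-0.7, -1.0, 6.2]
finger_gap: 0.103
```

send_rows --rows '[{"hand":1,"linear":[0,0,0],"turn":0},{"hand":1,"linear":[0,0,0],"turn":0}]'

```text
clock: 29.62
tcp_pos: [454.3, 324.9, 5.4]
eef_rot: [1.0, -0.019, 0.001, -0.0]
force: [-1.1, -0.8, 5.9]
finger_gap: 0.109
```

send_rows --rows '[{"hand":1,"linear":[0,0,-0.6],"turn":0},{"hand":1,"linear":[0,0,-2],"turn":0},{"hand":1,"linear":[0,0,-3.5],"turn":0},{"hand":1,"linear":[0,0,-4],"turn":0},{"hand":1,"linear":[0,0,-4],"turn":-5},{"hand":1,"linear":[0,0,-2],"turn":-10.7},{"hand":1,"linear":[0,0,0],"turn":-10.7},{"hand":1,"linear":[0,0,0],"turn":-10.7},{"hand":1,"linear":[0,0,0],"turn":-10.7},{"hand":1,"linear":[0,0,0],"turn":-10.7},{"hand":1,"linear":[0,0,0],"turn":-10.7},{"hand":1,"linear":[0,0,0],"turn":-10.7}]'

```text
clock: 31.12
tcp_pos: [453.7, 324.2, 165.5]
eef_rot: [0.777, 0.63, -0.0, 0.0]
force: [0.0, -0.1, -1.3]
finger_gap: 0.109
```

send_rows --rows '[{"hand":1,"linear":[0,0,0],"turn":-10.7},{"hand":1,"linear":[0,0,0],"turn":-8.1},{"hand":1,"linear":[-3,0.6,0],"turn":0},{"hand":1,"linear":[-5,1.1,0],"turn":0},{"hand":1,"linear":[-5,1.1,0],"turn":0},{"hand":1,"linear":[-5,1.1,0],"turn":0},{"hand":1,"linear":[-5,1.1,0],"turn":0},{"hand":1,"linear":[-5,1.1,0],"turn":0},{"hand":1,"linear":[-5,1.1,0],"turn":0},{"hand":1,"linear":[-5,1.1,0],"turn":0},{"hand":1,"linear":[-5,1.1,0],"turn":0},{"hand":1,"linear":[-4.8,1.1,0],"turn":0}]'

```text
clock: 32.62
tcp_pos: [612.6, -140.4, 165.4]
eef_rot: [0.666, 0.746, -0.0, 0.0]
force: [0.8, -0.3, -1.2]
finger_gap: 0.11
```

send_rows --rows '[{"hand":1,"linear":[-4,0.7,0],"turn":0},{"hand":1,"linear":[-2,0.4,0],"turn":0},{"hand":1,"linear":[0,0,0],"turn":0},{"hand":1,"linear":[0,0,0],"turn":0},{"hand":1,"linear":[0,0,0],"turn":0}]'

```text
clock: 33.25
tcp_pos: [630.4, -194.1, 165.6]
eef_rot: [0.664, 0.747, 0.0, -0.0]
force: [0.3, 0.1, -1.5]
finger_gap: 0.107
```

```bash
cat > d.py <<'E'
import sys
from h import *
x,y,z,yaw=map(float,sys.argv[1:])
s=r.read_state();Q=Ro.from_quat(s["eef_rot"]).as_matrix();w=np.degrees(np.arctan2(Q[1,0],Q[0,0]))
print("tcp",np.round(s["tcp_pos"],1),"yaw",w.round(2),"tilt",np.degrees(np.arccos(-Q[2,2])).round(2),"gap",round(s["finger_gap"],3),"t",s["clock"],"turn",round(-(yaw-w),1))
print("shift in present axes cm",(Q.T@(np.array([x,y,z])-s["tcp_pos"])/10).round(2))
E
python3 d.py 632 -200.9 18.4 96.6; python3 t.py t2
```

```text
tcp [ 630.4 -194.1  165.6] yaw 96.73 tilt 0.06 gap 0.107 t 33.25 turn 0.1
shift in present axes cm [-0.71  0.08 14.72]
[ 630.4 -194.1  165.6] 0.10691140375020212 [ 0.3  0.1 -1.5] [ 0.47799777  0.73750502 -0.38690246  1.54440343  0.32230759  0.92364227
  0.10380259]
```

View pics/t2.png

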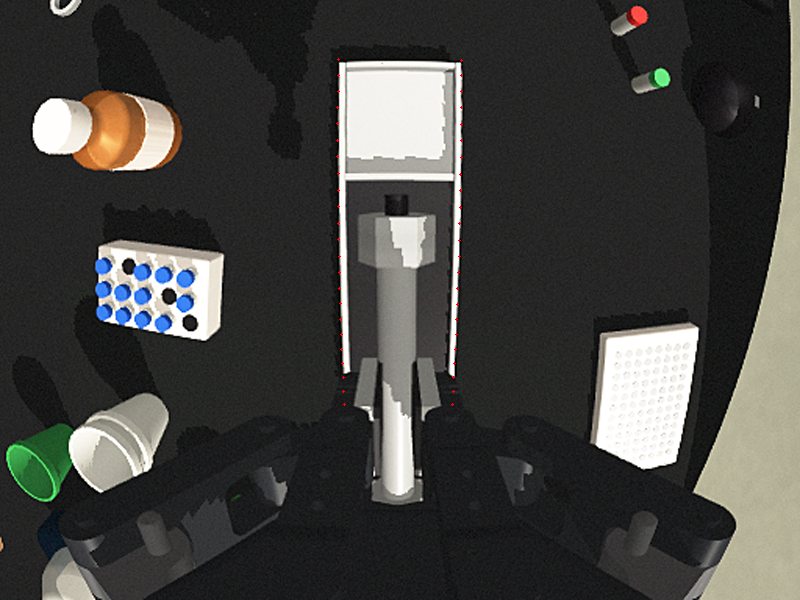

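The column hangs aligned over the long compartment, the tray overlay matches, and the two remaining cups stand at (120,440). Lowering it now.

send_rows --rows '[{"hand":1,"linear":[-0.7,0.1,2],"turn":0},{"hand":1,"linear":[0,0,3.5],"turn":0},{"hand":1,"linear":[0,0,3.5],"turn":0},{"hand":1,"linear":[0,0,3],"turn":0},{"hand":1,"linear":[0,0,1.4],"turn":0},{"hand":1,"linear":[0,0,0.7],"turn":0},{"hand":1,"linear":[0,0,0.3],"turn":0},{"hand":1,"linear":[0,0,0.1],"turn":0},{"hand":1,"linear":[0,0,0],"turn":0},{"hand":1,"linear":[0,0,0],"turn":0}]'

```text
clock: 34.55
tcp_pos: [632.6, -203.7, 21.0]
eef_rot: [0.666, 0.746, 0.0, 0.0]
force: [0.3, -0.0, -1.4]
finger_gap: 0.104
```

send_rows --rows '[{"hand":1,"linear":[0,0,0.1],"turn":0},{"hand":1,"linear":[0,0,0.05],"turn":0},{"hand":1,"linear":[0,0,0],"turn":0}]'

```text
clock: 34.92
tcp_pos: [632.2, -203.5, 18.8]
eef_rot: [0.666, 0.746, -0.0, -0.0]
force: [0.3, -0.2, -1.4]
finger_gap: 0.113
```

send_rows --rows '[{"hand":1,"linear":[0.2,0,0.05],"turn":0},{"hand":1,"linear":[0,0,0.05],"turn":0},{"hand":1,"linear":[0,0,0],"turn":0}]'

```text
clock: 35.3
tcp_pos: [632.2, -201.8, 18.4]
eef_rot: [0.666, 0.746, -0.0, 0.0]
force: [-1.6, -0.9, 5.2]
finger_gap: 0.112
```

send_rows --rows '[{"hand":0.85,"linear":[0,0,0],"turn":0},{"hand":0.75,"linear":[0,0,0],"turn":0},{"hand":0.7,"linear":[0,0,0],"turn":0},{"hand":0.7,"linear":[0,0,-1],"turn":0},{"hand":0.7,"linear":[0,0,-3.5],"turn":0},{"hand":0,"linear":[0,0,-5],"turn":0},{"hand":0,"linear":[0.5,-1,-5.5],"turn":0},{"hand":0,"linear":[2.5,-3.8,0],"turn":0},{"hand":0,"linear":[2.5,-3.8,0],"turn":0},{"hand":0,"linear":[2.5,-3.8,0],"turn":0},{"hand":0,"linear":[2.5,-3.8,0],"turn":0},{"hand":0,"linear":[1,-1.4,0],"turn":0}]'

```text
clock: 36.8
tcp_pos: [441.4, -106.4, 168.6]
eef_rot: [0.665, 0.747, -0.001, -0.0]
force: [0.5, -0.3, -0.5]
finger_gap: 0.996
```

send_rows --rows '[{"hand":0,"linear":[0,0,0],"turn":0},{"hand":0,"linear":[0,0,0],"turn":0},{"hand":0,"linear":[0,0,0],"turn":0}]'

```text
clock: 37.17
tcp_pos: [445.2, -107.8, 167.9]
eef_rot: [0.666, 0.746, 0.0, 0.0]
force: [0.7, -0.6, -0.7]
finger_gap: 0.999
```

```bash
python3 d.py 444.2 -108.2 48 96.6; python3 w.py w8 444.2 -108.2 116 14.5 bottle_tall column
```

```text
tcp [ 445.2 -107.8  167.9] yaw 96.5 tilt 0.06 gap 0.999 t 37.175 turn -0.1
shift in present axes cm [-0.03 -0.11 11.99]
tcp [ 445.2 -107.8  167.9] yaw 96.5 gap 0.9989225212976096 t 37.175 F [ 0.7 -0.6 -0.7]
centre px [253.1 214. ]
bottle_tall [([224.0, 156.0, 283.0, 232.0], 0.68)]
column [([394.0, 224.0, 413.0, 275.0], 0.6)]
```

View pics/w8.png

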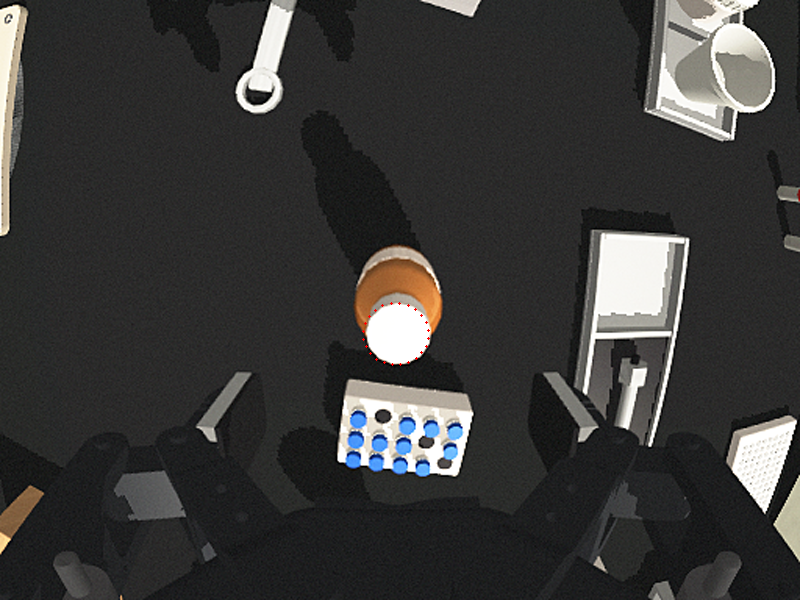

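The cap is at (398,333), within 1 mm of the prediction, and the column lies in its compartment. I'll descend straight.

send_rows --rows '[{"hand":0,"linear":[0,0,2.5],"turn":0},{"hand":0,"linear":[0,0,3.5],"turn":0},{"hand":0,"linear":[0,0,3],"turn":0},{"hand":0,"linear":[0,0,2],"turn":0},{"hand":0,"linear":[0,0,1],"turn":0},{"hand":0,"linear":[0,0,0],"turn":0},{"hand":0,"linear":[0,0,0],"turn":0},{"hand":0.3,"linear":[0,0,0],"turn":0},{"hand":0.4,"linear":[0,0,0],"turn":0},{"hand":1,"linear":[0,0,0],"turn":0},{"hand":1,"linear":[0,0,0],"turn":0},{"hand":1,"linear":[0,0,0],"turn":0}]'

```text
clock: 38.83
tcp_pos: [444.8, -107.5, 48.6]
eef_rot: [0.666, 0.746, 0.0, 0.001]
force: [-0.1, -0.1, 7.0]
finger_gap: 0.542
```

send_rows --rows '[{"hand":1,"linear":[0,0,0],"turn":0},{"hand":1,"linear":[0,0,0],"turn":0}]'

```text
clock: 39.08
tcp_pos: [444.7, -107.5, 48.6]
eef_rot: [0.666, 0.746, 0.0, 0.001]
force: [-0.9, -0.3, 7.3]
finger_gap: 0.537
```

send_rows --rows '[{"hand":1,"linear":[0,0,-0.6],"turn":0},{"hand":1,"linear":[0,0,-1.5],"turn":0},{"hand":1,"linear":[0,0,-2.5],"turn":0},{"hand":1,"linear":[0,0,-1.9],"turn":0},{"hand":1,"linear":[0,1.5,0],"turn":0},{"hand":1,"linear":[0,2.6,0],"turn":0},{"hand":1,"linear":[0,3,0],"turn":0},{"hand":1,"linear":[0,3,0],"turn":0},{"hand":1,"linear":[0,3,0],"turn":0},{"hand":1,"linear":[0,2.6,0],"turn":0},{"hand":1,"linear":[0,1.5,0],"turn":0},{"hand":1,"linear":[0,0.4,0],"turn":0}]'

```text
clock: 40.58
tcp_pos: [619.8, -86.6, 111.4]
eef_rot: [0.665, 0.747, 0.0, -0.0]
force: [1.0, -0.6, -1.9]
finger_gap: 0.542
```

send_rows --rows '[{"hand":1,"linear":[0,0,0],"turn":0},{"hand":1,"linear":[0,0,0],"turn":0},{"hand":1,"linear":[0,0,0],"turn":0}]'

```text
clock: 40.95
tcp_pos: [618.4, -87.6, 112.9]
eef_rot: [0.666, 0.746, -0.0, -0.0]
force: [0.5, 0.6, -2.8]
finger_gap: 0.539
```

```bash
python3 d.py 619 -88.6 52.6 96.6
```

```text
tcp [618.4 -87.6 112.9] yaw 96.53 tilt 0.03 gap 0.539 t 40.95 turn -0.1
shift in present axes cm [-0.11  0.05  6.03]
```

send_rows --rows '[{"hand":1,"linear":[-0.1,0,1.5],"turn":0},{"hand":1,"linear":[0,0,2],"turn":0},{"hand":1,"linear":[0,0,1.3],"turn":0},{"hand":1,"linear":[0,0,0.7],"turn":0},{"hand":1,"linear":[0,0,0.3],"turn":0},{"hand":1,"linear":[0,0,0],"turn":0},{"hand":1,"linear":[0,0,0.1],"turn":0},{"hand":1,"linear":[0,0,0],"turn":0}]'

```text
clock: 41.95
tcp_pos: [619.2, -88.3, 54.2]
eef_rot: [0.666, 0.746, 0.0, 0.0]
force: [0.6, 0.8, -2.6]
finger_gap: 0.544
```

send_rows --rows '[{"hand":1,"linear":[0,0,0.1],"turn":0},{"hand":1,"linear":[0,0,0],"turn":0}]'

```text
clock: 42.2
tcp_pos: [619.0, -88.3, 52.9]
eef_rot: [0.666, 0.746, 0.0, 0.0]
force: [-0.3, 0.6, -2.8]
finger_gap: 0.537
```

send_rows --rows '[{"hand":1,"linear":[0,0,0.05],"turn":0},{"hand":1,"linear":[0,0,0.05],"turn":0},{"hand":1,"linear":[0,0,0],"turn":0}]'

```text
clock: 42.58
tcp_pos: [619.1, -88.3, 52.7]
eef_rot: [0.666, 0.746, -0.0, 0.0]
force: [-1.6, -0.1, 5.4]
finger_gap: 0.54
```

Contact made, so I'll release and retreat upwards, then back toward the robot for a clear view.

send_rows --rows '[{"hand":0.3,"linear":[0,0,0],"turn":0},{"hand":0.1,"linear":[0,0,0],"turn":0},{"hand":0,"linear":[0,0,0],"turn":0},{"hand":0,"linear":[0,0,0],"turn":0},{"hand":0,"linear":[0,0,-1],"turn":0},{"hand":0,"linear":[0,0,-3],"turn":0},{"hand":0,"linear":[0,0,-5],"turn":0},{"hand":0,"linear":[0,0,-5],"turn":0},{"hand":0,"linear":[0,-3,-3],"turn":0},{"hand":0,"linear":[0,-4,0],"turn":0},{"hand":0,"linear":[0,-4,0],"turn":0},{"hand":0,"linear":[0,-4,0],"turn":0}]'

```text
clock: 44.08
tcp_pos: [468.8, -105.5, 222.6]
eef_rot: [0.666, 0.746, 0.0, 0.001]
force: [-0.2, 0.5, -0.2]
finger_gap: 0.998
```

send_rows --rows '[{"hand":0,"linear":[0,0,0],"turn":0},{"hand":0,"linear":[0,0,0],"turn":0},{"hand":0,"linear":[0,0,0],"turn":0},{"hand":0,"linear":[0,0,0],"turn":0}]'

```text
clock: 44.58
tcp_pos: [470.7, -105.1, 221.7]
eef_rot: [0.665, 0.747, 0.0, 0.0]
force: [-0.3, 0.1, 0.5]
finger_gap: 0.999
```

```bash
python3 - <<'E'
from h import *
p=r.capture("top");q=r.capture("side")
a=cv2.resize(p["color"][100:260,100:400],(800,300),interpolation=cv2.INTER_CUBIC)
b=cv2.resize(q["color"][130:250,100:390],(800,300),interpolation=cv2.INTER_CUBIC)
cv2.imwrite("pics/end.png",np.vstack([a,b]))
s=r.read_state();print(s["tcp_pos"],s["clock"],s["force"])
for c,k in (("top",p),("side",q)):
    for n in "cup_top jar bottle_small bottle_tall column".split(): print(c,n,[(np.round(b["box"]).tolist(),round(b["score"],2)) for b in r.recognise(n,k)][:3])
E
```

```text
[ 470.34174465 -105.15641309  221.64482186] 44.675 [-0.94332865  0.32316679  0.61238512]
top cup_top [([378.0, 164.0, 409.0, 189.0], 0.74), ([362.0, 198.0, 374.0, 221.0], 0.69), ([180.0, 119.0, 205.0, 145.0], 0.68)]
top jar [([153.0, 122.0, 176.0, 143.0], 0.61)]
top bottle_small [([129.0, 119.0, 148.0, 142.0], 0.67)]
top bottle_tall [([252.0, 133.0, 260.0, 156.0], 0.67)]
top column []
side cup_top [([165.0, 184.0, 188.0, 217.0], 0.97), ([317.0, 148.0, 335.0, 169.0], 0.79), ([368.0, 164.0, 390.0, 193.0], 0.57)]
side jar [([144.0, 205.0, 164.0, 228.0], 0.86)]
side bottle_small [([118.0, 205.0, 137.0, 238.0], 0.77)]
side bottle_tall [([218.0, 155.0, 240.0, 198.0], 0.95)]
side column [([236.0, 163.0, 268.0, 181.0], 0.64), ([118.0, 205.0, 137.0, 239.0], 0.25)]
```

View pics/end.png

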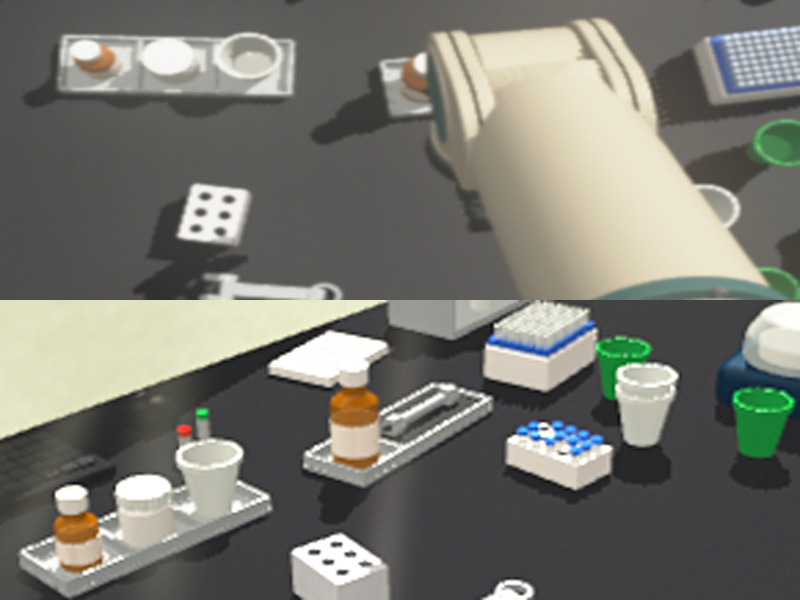

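The side view shows all five things upright or flat in their compartments, the two remaining cups standing in place, and the arm clear of everything. Handing in.

```bash
python3 -c "
from station import r
print(r.sign_off())"
```

```text
the job is handed in; nothing more can be done
None
```

Both kits are made up, and I handed the job in at about 45 s on the robot's clock. `sign_off()` gives no verdict, so I can't confirm how it was judged.

- **Three-part tray:** the top cup, the jar and the small bottle each stand in their own compartment. Each was released within about 2 mm of the compartment centre I measured.
- **Column tray:** the steel column lies flat on the pad, and the tall bottle stands in the short compartment. The tall bottle was released within about 1 mm of centre, and the column within about 1 mm, roughly in line with the tray.
- **How they were set down:** I lowered each thing until the force reading showed contact, then released it. Nothing was dropped or tipped over.
- **Cups left behind:** the last side picture shows everything upright or flat. The other two cups are still stacked and look unmoved, but I did not measure them again.

**Checks that failed or disagreed:**
- The detector scored a green cup highest for `cup_top`, so I picked the off-white stack by eye instead.
- My first box-fit tray measurements were too large, so I redid them from the tray corners.
- In the final top view, the arm hid the column, so only the side and earlier wrist views confirm it.

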